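# Find the coil can with the core and present it at the loading fixture

### The job

Make the loading fixture ready: push its carriage fully home against the stop, then swing the locking lever fully across behind the carriage's lip. Then lift each of the two black coil cans clear of the desk in turn to feel which is heavier; stand the lighter one upright on the desk again, and finish still holding the heavier one in the gripper, upright, still and centred about 5 cm above the carriage's round nest, not set down and not let go. Leave the other things on the desk where they are.

Things in the scene. Friction and masses are not known exactly. Their poses are not given: they have to be found in the camera images.
- fixture: grey base plate of the loading fixture, 240 (x) x 144 (y) x 12 mm, fixed to the desk; origin at the centre of its underside. Its x axis is the direction in which the carriage slides home, roughly away from the robot; z up. Two rails carry the carriage; a stop stands at the far (+x) end
- carriage (a joint): slide of the aluminium carriage along the fixture's +x, in m: 0 is pulled out towards the robot, 0.080 is home against the stop. Stays where it is left; moves with a push of about 2 N
- push_lip (a point): middle of the near face of the carriage's upright push lip, 50 mm above the desk. The lip is 60 mm wide, 6 mm thick, and stands from 33 to 56 mm above the desk on the near end of the carriage plate (100 x 90 mm, its top 33 mm above the desk); push on this face towards the fixture's +x. Axes as the fixture's
- nest (a point): centre of the carriage's round nest on the plate's top, 33 mm above the desk: a plastic ring 52 mm inside, 64 mm outside, 12 mm tall (rim 45 mm above the desk). It moves with the carriage. Axes as the fixture's, z up
- latch (a joint): angle of the locking lever about an upright pivot at the fixture's right side (2 mm along +x, 58 mm along -y from the fixture's origin), in rad: 0 is open, the lever pointing along the fixture's -x beside the carriage; 1.57 is fully across, pointing along +y close behind the lip of the home carriage. Turns clockwise seen from above and stays where it is left (friction 0.05 N m). Before the carriage is home the lever strikes the lip
- latch_knob (a point): on the axis of the lever's upright round black knob (14 mm diameter, standing from 46 to 88 mm above the desk, 55 mm from the pivot), 76 mm above the desk. Pinched from above or pushed sideways it carries the lever round; the knob is fixed to the lever, and the fingers can turn round it
- can_a: one of two look-alike closed round black coil cans, 44 mm diameter, 55 mm tall, upright on the desk, two 4 mm brass pins on top; origin at the centre of its underside, z up. Either one (changes each start) hides an iron core (core_heavy), 0.33 to 0.45 kg in all; the other only a light dummy (core_light), 0.09 kg. They look the same. Inserts have 1.5 mm play and may rattle
- can_b: one of two look-alike closed round black coil cans, 44 mm diameter, 55 mm tall, upright on the desk, two 4 mm brass pins on top; origin at the centre of its underside, z up. Either one (changes each start) hides an iron core (core_heavy), 0.33 to 0.45 kg in all; the other only a light dummy (core_light), 0.09 kg. They look the same. Inserts have 1.5 mm play and may rattle
- yellow_tape: bystander: roll of yellow tape lying flat, 60 x 66 x 15 mm; origin under its centre
- braid_reel: bystander: small flat reel of desoldering braid, 50 x 53 x 12 mm; origin under its centre
- wire_reel: bystander: reel of solder wire standing on its flange, 62 x 65 x 42 mm; origin under its centre
- mug: bystander: white dotted mug, 82 x 114 x 91 mm; origin under its centre
- hinged_box: bystander: dark grey hinged parts box, closed, 62 x 85 x 32 mm; origin under its centre
Not all that is in view belongs to the job. Leave any blue or pink look-alike of the can_b alone. What is shaped like the can_a but red is not meant.

How it is judged (in metres and radians):
On the way, in this order (a step that is already met when the one before it is completed fails the run):
1. the carriage is pushed fully home (value of joint carriage above 0.076 m), for 0.1 s.
2. with the carriage home, the locking lever is turned fully across (value of joint carriage above 0.076 m and value of joint latch above 1.45 rad), for 0.1 s.
3. the lighter can has been lifted clear of the desk by the fingers (the heavier may be lifted before or after it) (((distance between core_light_c0 and can_a below 0.04 m and height (world z) of can_a above 0.03 m and contact force between the fingers and can_a above 0.5 N) or (distance between core_light_c0 and can_b below 0.04 m and height (world z) of can_b above 0.03 m and contact force between the fingers and can_b above 0.5 N))), for 0.2 s.
4. then the heavier can is lifted (again, if it was tried first) (((distance between core_heavy_c0 and can_a below 0.04 m and height (world z) of can_a above 0.03 m and contact force between the fingers and can_a above 0.5 N) or (distance between core_heavy_c0 and can_b below 0.04 m and height (world z) of can_b above 0.03 m and contact force between the fingers and can_b above 0.5 N))), for 0.2 s.
At the end, for the whole second after the job is handed in: Carriage home (over 76 mm), lever over 1.45 rad; heavier can held still in the fingers, upright within 0.2 rad, within 15 mm of the nest's axis, underside 20 to 120 mm above the nest's floor, touching nothing else; lighter can upright at rest on the desk, not touched by the fingers (((value of joint carriage above 0.076 m and value of joint latch above 1.45 rad and distance between core_heavy_c0 and can_a below 0.04 m and contact force between the fingers and can_a above 0.5 N and horizontal distance between can_a and nest below 0.015 m and z of can_a in the frame of nest between 0.02 and 0.12 m and angle between can_a's own z axis and vertical below 0.2 rad and linear speed of each of can_a, can_b below 0.03 m/s and contact force between can_a and fixture below 0.05 N and contact force between each of can_a, the fingers and can_b below 0.05 N and height (world z) of can_b between -0.006 and 0.006 m and angle between can_b's own z axis and vertical below 0.1 rad) or (value of joint carriage above 0.076 m and value of joint latch above 1.45 rad and distance between core_heavy_c0 and can_b below 0.04 m and contact force between the fingers and can_b above 0.5 N and horizontal distance between can_b and nest below 0.015 m and z of can_b in the frame of nest between 0.02 and 0.12 m and angle between can_b's own z axis and vertical below 0.2 rad and linear speed of each of can_b, can_a below 0.03 m/s and contact force between can_b and fixture below 0.05 N and contact force between each of can_b, the fingers and can_a below 0.05 N and height (world z) of can_a between -0.006 and 0.006 m and angle between can_a's own z axis and vertical below 0.1 rad))); the arm keeps its last pose, push and grip.
It fails at once if a bystander is shifted more than 30 mm: yellow_tape (distance of yellow_tape from where it was at the start of the episode above 0.03 m).
It fails at once if a bystander is shifted more than 30 mm: braid_reel (distance of braid_reel from where it was at the start of the episode above 0.03 m).
It fails at once if a bystander is shifted more than 30 mm: wire_reel (distance of wire_reel from where it was at the start of the episode above 0.03 m).
It fails at once if a bystander is shifted more than 30 mm: mug (distance of mug from where it was at the start of the episode above 0.03 m).
It fails at once if a bystander is shifted more than 30 mm: hinged_box (distance of hinged_box from where it was at the start of the episode above 0.03 m).
It also fails if it takes over 72 s, if anything falls off the work surface, if the arm or the gripper's body presses on something with over 40 N, if the wrist force passes 120 N, or if a joint passes its speed limit or range.

### The arm

A 6-joint arm with a two-finger parallel gripper is mounted at the origin on a cart in front of the work surface, level with it; the furniture and walls round the work are solid. World frame = base frame: x ahead of the robot, y to its left, z up, the work surface at z = 0. Lengths are in mm, angles in rad, forces in N, time in s.
With the tool pointing down it reaches from about 275 to 750 mm from the base axis. Payload 10.2 kg.
Tool frame: the origin (TCP) lies at the very end of the fingers, on their centre line; the grasp point (between the pads) lies 19 mm behind it; z points along the fingers, y is the line along which they close (so a half turn about z gives the same grasp; the last joint's range is limited). The gripper opens to 85 mm and grips with 20 to 120 N. Pads are 22 mm wide; open, the fingers measure 114 mm over their backs; the gripper's body (76 mm by 85 mm) begins 54 mm behind the grasp point. The pads swing forward as they close: fully open they stand 13 mm farther back than shut.
Start: joints at [-1.558, 0.313, 1.498, -0, 1.331, -0.223], TCP at [122.637, -510.481, 231.294] pointing down, gripper open.
Joint ranges: [-2.94, 2.94], [-0.97, 2.17], [0.19, 2.56], [-1.23, 4.37], [0.02, 3.11], [-2.88, 2.88]. Speed limits (rad/s): [2.39, 2.39, 3.01, 3.14, 3.14, 3.14].

### API

Orientations are given as a unit quaternion [w, x, y, z].
In Python, from rig import ctrl gives the robot as it stands.
- The arm moves only by the tool step_arm, never from a script. Its argument "increments" is a list of rows, each a list of 3 entries, a list of its own where there are three numbers: the shift along the tool's x, y, z in cm, then the turn, a rotation vector about the tool's x, y, z in degrees, then the opening in per cent of the stroke, from 0 (shut) to 100 (fully open). A call has 1 to 8 rows; each row is the pose to reach, as a shift and turn from the pose commanded when the call began, along the tool's axes at that moment; what a row does not reach only later rows make up. A row lasts 1/8 s, in which the tool goes at most 62.5 mm and 10.7 degrees, less where a joint would pass 70% of its speed; a pose out of reach is approached as far as the arm can. A call with a gripper value outside its range is refused whole. The fingers move at their own pace and stop on an object; "squeeze" is the grip in N (left out, the last holds). Time passes only in rows, so rows that repeat a pose let the fingers close. It gives the time, the measured TCP pose, the force, the opening and the grip force at its end, in the units of the state.
- ctrl.sense(): the state, without advancing time (a new reading comes with each control period).
- ctrl.capture(name): name is "scene" or "top"; returns a dict with "img" (400x640x3 uint8, red, green, blue), "fx", "fy", "cx", "cy" (pixels), "extrinsics" (4x4, takes a point from camera to world coordinates). Camera axes: x right, y down, z forward; pixel columns grow to the right and rows downward; lengths in mm; the calibration is good to about 2 mm. A picture is of the moment at which its call begins. There is no depth.
- ctrl.finish_job(): hands the job in; it is judged then, once.
The state is a dict: "time_s": time; "joints": joint angles; "dq": joint speeds; "tau": joint torques, N m; "eef_pos": TCP position; "ee_rot": TCP orientation; "force": force on the tool from outside, world axes, zero at the start; "wrist_torque": the same for the moment, N m; "grip_width": opening from 0.0 (shut) to 1.0 (fully open); "grip_force": force on a finger pad.
Only numpy, scipy, OpenCV 4.12 (cv2) and the standard library are available. Lean on these libraries where they do the work, as an engineer would, in place of code of your own. Each camera call takes 0.05 s, during which the arm holds its last target. There are 200 camera calls.

## Working session

There is one attempt and no reset: what is moved stays moved. The work goes in short steps, Python scripts to look and compute and a tool call to move; the robot and the scene stay as the last step left them, time stands still between calls to the robot, and variables do not carry over. Pictures are saved under pics/ and viewed, at most 10 in all, crops included, and the job is handed in when it is done.

Besides the shell and the picture viewer there is one more tool, called after "Emit:" as name(argument=value, ...) on one line, values as JSON. step_arm: Moves the arm, as the interface text tells. Its arguments: {"type":"object","properties":{"increments":{"type":"array"},"squeeze":{"type":"number"}},"required":["increments"]}

```bash
mkdir -p pics
cat > h.py <<'E'
import numpy as np, cv2
from rig import ctrl
def cap(n,f):
    c=ctrl.capture(n); cv2.imwrite(f'pics/{f}.png',c['img'][:,:,::-1]); np.savez(f'pics/{f}.npz',**{k:np.array(v) for k,v in c.items()}); return c
def load(f): return dict(np.load(f'pics/{f}.npz'))
def ray(c,u,v,z):
    E=np.array(c['extrinsics']); d=E[:3,:3]@np.array([(u-c['cx'])/c['fx'],(v-c['cy'])/c['fy'],1]); o=E[:3,3]
    return o+d*(z-o[2])/d[2]
def proj(c,p):
    E=np.array(c['extrinsics']); q=E[:3,:3].T@(np.array(p,float)-E[:3,3]); return np.array([c['fx']*q[0]/q[2]+c['cx'],c['fy']*q[1]/q[2]+c['cy']])
E
python3 - <<'E'
from h import *
for n in('scene','top'):
    c=cap(n,n+'0'); print(n,c['fx'],c['cx'],c['cy'],np.round(c['extrinsics'],3).tolist())
print(ctrl.sense())
E
```

```text
scene 428.7119777994969 317.50185339032896 199.57660981322056 [[-0.889, -0.304, 0.342, 178.289], [-0.457, 0.553, -0.696, 549.967], [0.023, -0.775, -0.631, 759.696], [0.0, 0.0, 0.0, 1.0]]
top 382.2372694770289 327.559206299542 203.15423533804568 [[0.014, -0.985, 0.171, 411.056], [-0.999, -0.02, -0.033, -160.976], [0.036, -0.171, -0.985, 958.781], [0.0, 0.0, 0.0, 1.0]]
{'time_s': 0.1, 'joints': array([-1.55836433e+00,  3.13379570e-01,  1.49833407e+00, -1.11524864e-05,
        1.33099803e+00, -2.23429843e-01]), 'dq': array([ 1.07831453e-03, -1.02425139e-04, -7.29926701e-04,  1.79264070e-04,
        1.86649055e-04,  8.64800171e-05]), 'tau': array([ 2.92119737e-03, -4.12901652e+01, -2.60136938e+01, -1.68012043e-04,
        3.08144015e-03,  1.11879444e-05]), 'eef_pos': array([ 122.64992217, -510.24591929,  230.80988911]), 'ee_rot': array([-5.56967936e-04,  9.93053893e-01,  1.17659049e-01,  5.35322694e-05]), 'force': array([-1.39758213e-03, -1.79277259e+00, -9.65327881e-01]), 'wrist_torque': array([ 0.00154439, -0.06713155, -0.01025852]), 'grip_force': 0.0, 'grip_width': 0.9978681301095131}
```

View pics/top0.png

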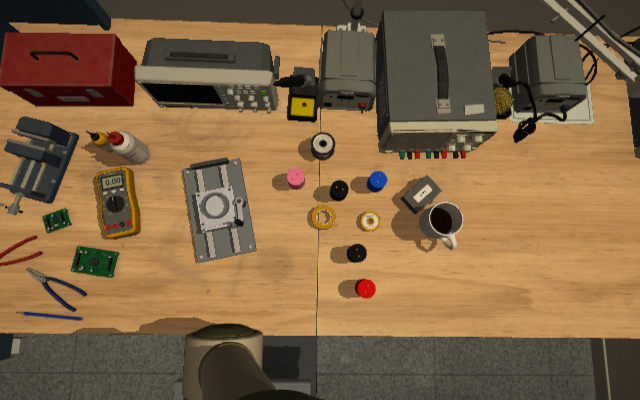

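View pics/scene0.png

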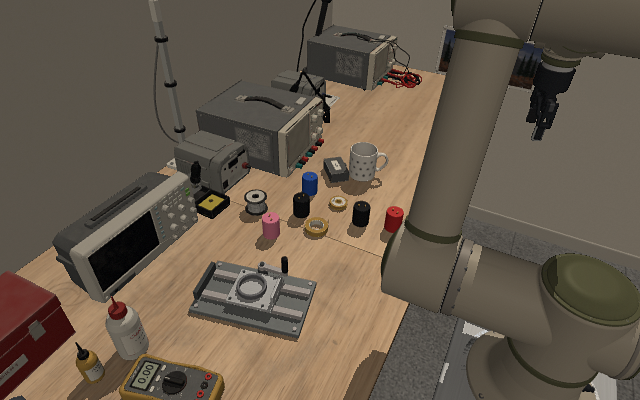

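Run:
```python
from h import *
c=load('top0'); s=load('scene0')
a=cv2.resize(c['img'][150:270,175:265,::-1],None,fx=4.8,fy=4.8,interpolation=cv2.INTER_CUBIC)
b=cv2.resize(s['img'][250:345,180:325,::-1],None,fx=2.4,fy=2.4,interpolation=cv2.INTER_CUBIC)
o=np.zeros((576,800,3),np.uint8); o[:a.shape[0],:a.shape[1]]=a; o[:b.shape[0],440:440+b.shape[1]]=b[:, :360]
cv2.imwrite('pics/crop.png',o)
# fixture base: grey mask; cans: black blobs
img=c['img'].astype(int); hsv=cv2.cvtColor(c['img'],cv2.COLOR_RGB2HSV)
m=((hsv[:,:,1]<60)).astype(np.uint8); m[:150]=0;m[275:]=0;m[:,:170]=0;m[:,270:]=0
m=cv2.morphologyEx(m,cv2.MORPH_OPEN,np.ones((3,3)))
k=max(cv2.findContours(m,0,2)[0],key=cv2.contourArea); r=cv2.minAreaRect(k); print(r)
for p in cv2.boxPoints(r): print(p,ray(c,*p,12).round(1))
for (u,v) in ((339,190),(356,253)):
    w=(c['img'].max(2)<50).astype(np.uint8); x=np.zeros_like(w); x[v-17:v+17,u-17:u+17]=w[v-17:v+17,u-17:u+17]
    k=max(cv2.findContours(x,0,2)[0],key=cv2.contourArea); (q,rad)=cv2.minEnclosingCircle(k); M=cv2.moments(k)
    print(q,rad,M['m10']/M['m00'],M['m01']/M['m00'],cv2.boundingRect(k),ray(c,*q,55).round(1), ray(c,*q,27).round(1))
for (u,v) in ((302,205),(361,213)):
    w=(s['img'].max(2)<50).astype(np.uint8); x=np.zeros_like(w); x[v-17:v+17,u-17:u+17]=w[v-17:v+17,u-17:u+17]
    k=max(cv2.findContours(x,0,2)[0],key=cv2.contourArea); b=cv2.boundingRect(k); print('s',b,ray(s,b[0]+b[2]/2,b[1]+b[3]/2,27).round(1))
```

```text
((217.91200256347656, 208.51602172851562), (97.22423553466797, 59.56884765625), 79.69515228271484)
[179.912   166.01602] [663.5 181.4  12. ]
[238.52    155.36002] [695.   36.3  12. ]
[255.912   251.01602] [453.5 -18.9  12. ]
[197.304   261.67203] [425.7 121.   12. ]
(338.5, 190.5) 10.12432861328125 338.45132172791745 190.26370083816892 (330, 181, 18, 20) [ 600.  -217.1   55. ] [ 605.8 -218.9   27. ]
(356.0, 253.0) 9.486932754516602 356.0326530612245 252.80068027210882 (347, 244, 19, 18) [ 450.6 -259.8   55. ] [ 451.9 -262.8   27. ]
s (293, 192, 17, 26) [ 601.9 -217.5   27. ]
s (352, 201, 18, 26) [ 448.2 -260.    27. ]
```

View pics/crop.png

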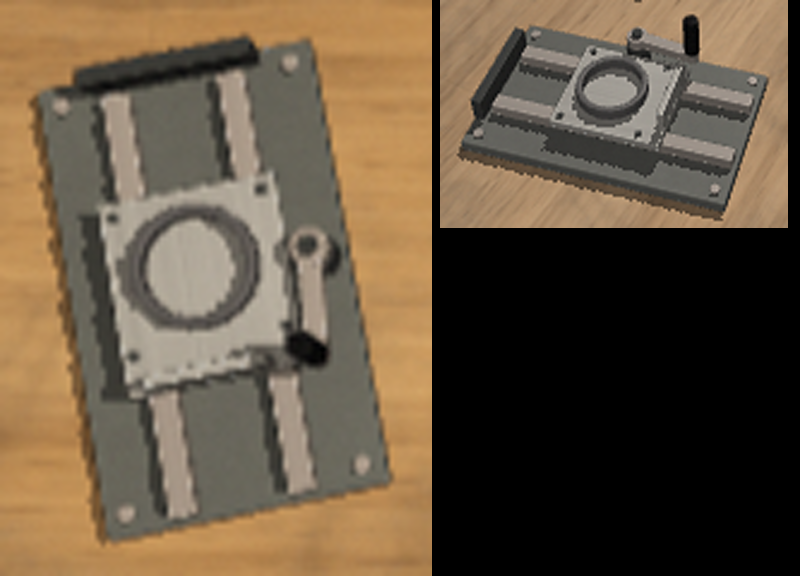

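Run:
```python
from h import *
c=load('top0'); f=lambda x,y,z: ray(c,x/4.8+175-.4,y/4.8+150-.4,z)
C=np.array([f(*p,12) for p in((38,93),(308,40),(392,480),(105,542))]); print(C.round(1))
o=C.mean(0); ex=(C[0]+C[1]-C[2]-C[3]); print('len',np.linalg.norm(ex)/2,np.linalg.norm(C[0]+C[3]-C[1]-C[2])/2)
yaw=np.arctan2(ex[1],ex[0]); ey=C[0]+C[3]-C[1]-C[2]; print(o,yaw,np.arctan2(-ey[0],ey[1]))
S=np.array([[f(61,106,14),f(289,62,14)],[f(126,513,14),f(362,464,14)]]);print('screws',S.mean((0,1)), np.arctan2(*(S[0].mean(0)-S[1].mean(0))[[1,0]]))
n=f(200,267,45); print('nest rim',n,'pivot',f(308,244,48),'knobtop',f(303,347,88), f(316,352,76))
R=np.array([[np.cos(yaw),-np.sin(yaw)],[np.sin(yaw),np.cos(yaw)]])
for p in (n,f(308,244,48),f(303,347,88),f(322,343,60),f(195,376,50)): print('fix',R.T@(p[:2]-o[:2]))
```

```text
[[655.9 174.3  12. ]
 [688.2  35.3  12. ]
 [457.  -19.6  12. ]
 [423.7 122.8  12. ]]
len 237.7351460354124 144.50340178783648
[556.19756996  78.22173632  12.        ] 0.22567005020978964 0.22889633103525847
screws [556.7568325   78.46675604  14.        ] 0.22631144875196624
nest rim [559.70701769  75.74599914  45.        ] pivot [571.94662287  22.18790392  48.        ] knobtop [515.27174121  13.84949893  88.        ] [514.40640985   9.93339925  76.        ]
fix [ 2.86649392 -3.19823554]
fix [  2.81162535 -58.1370605 ]
fix [-54.29202755 -53.58249854]
fix [-49.72508268 -58.22213684]
fix [-51.45690074   6.91646021]
```

Emit:
step_arm(increments=[[[46.9, -47.2, 0], [0, 0, 0], 0], [[46.9, -47.2, 0], [0, 0, 0], 0], [[46.9, -47.2, 0], [0, 0, 0], 0], [[46.9, -47.2, 0], [0, 0, 0], 0], [[46.9, -47.2, 0], [0, 0, 0], 0], [[46.9, -47.2, 0], [0, 0, 0], 0], [[46.9, -47.2, 0], [0, 0, 0], 0], [[46.9, -47.2, 0], [0, 0, 0], 0]])

```text
time_s: 1.1
eef_pos: [383.1, -81.3, 231.4]
ee_rot: [0.0, 0.993, 0.118, 0.0]
force: [1.1, -1.9, -0.3]
grip_width: 0.004
grip_force: 0.0
```

```bash
cat >> h.py <<'E'
from scipy.spatial.transform import Rotation as Ro
def go(t,s=None):
    s=s or ctrl.sense(); q=s['ee_rot']; R=Ro.from_quat([q[1],q[2],q[3],q[0]])
    print('t',round(s['time_s'],2),'pos',s['eef_pos'].round(1),'F',s['force'].round(1),'gw',round(s['grip_width'],3),'gf',round(s['grip_force'],1),'yaw',np.arctan2(*R.as_matrix()[[1,0],0]).round(4),'tilt',R.as_matrix()[2,2].round(4))
    print('shift cm',(R.inv().apply(np.array(t,float)-s['eef_pos'])/10).round(2))
def fx(x,y,z,o=(556.5,78.3),a=.2265):
    return [o[0]+x*np.cos(a)-y*np.sin(a),o[1]+x*np.sin(a)+y*np.cos(a),z]
E
python3 -c "
from h import *
go(fx(-90,0,230)); print(ctrl.sense()['joints'])"
```

```text
t 1.1 pos [383.1 -81.3 231.4] F [ 1.1 -1.9 -0.3] gw 0.004 gf 0.0 yaw 0.2356 tilt -1.0
shift cm [ 11.59 -11.56   0.14]
[-5.10699212e-01  1.16261016e-02  1.85582638e+00 -7.98804152e-05
  1.27364945e+00  8.24524833e-01]
```

Emit:
step_arm(increments=[[[11.6, -11.6, 0], [0, 0, 0], 0], [[11.6, -11.6, 0], [0, 0, 0], 0], [[11.6, -11.6, 0], [0, 0, 0], 0], [[11.6, -11.6, 10], [0, 0, 0], 0], [[11.6, -11.6, 15], [0, 0, 0], 0], [[11.6, -11.6, 19], [0, 0, 0], 0], [[11.6, -11.6, 19], [0, 0, 0], 0], [[11.6, -11.6, 19], [0, 0, 0], 0]])

```text
time_s: 2.1
eef_pos: [469.3, 56.5, 43.2]
ee_rot: [0.0, 0.993, 0.118, 0.001]
force: [-0.6, -0.1, 0.5]
grip_width: 0.0
grip_force: 0.0
```

```bash
python3 -c "
from h import *
go(fx(-63,0,42)); c=cap('scene','s1')
cv2.imwrite('pics/s1c.png',cv2.resize(c['img'][200:360,160:400,::-1],None,fx=3,fy=3))"
```

```text
t 2.1 pos [469.3  56.5  43.2] F [-0.6 -0.1  0.5] gw 0.0 gf 0.0 yaw 0.2358 tilt -1.0
shift cm [ 2.69 -0.15  0.12]
```

View pics/s1c.png

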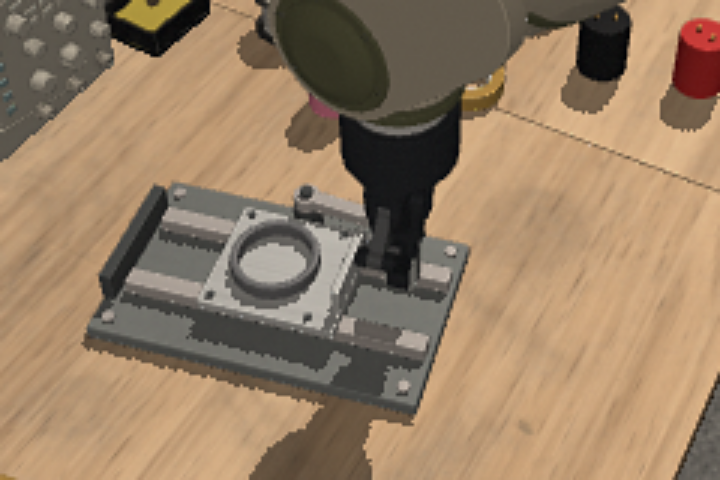

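Emit:
step_arm(increments=[[[1.5, -0.1, 0], [0, 0, 0], 0], [[2.5, -0.1, 0], [0, 0, 0], 0], [[3.3, -0.1, 0], [0, 0, 0], 0], [[4, -0.1, 0], [0, 0, 0], 0], [[4.7, -0.1, 0], [0, 0, 0], 0], [[5.4, -0.1, 0], [0, 0, 0], 0], [[6, -0.1, 0], [0, 0, 0], 0], [[6, -0.1, 0], [0, 0, 0], 0]])

```text
time_s: 3.15
eef_pos: [526.7, 71.7, 41.2]
ee_rot: [-0.0, 0.993, 0.118, 0.0]
force: [-0.1, 0.1, -0.5]
grip_width: 0.001
grip_force: 0.0
```

```bash
python3 -c "
from h import *
go(fx(0,0,42)); c=cap('top','t1')
cv2.imwrite('pics/t1c.png',cv2.resize(c['img'][140:270,170:300,::-1],None,fx=4.5,fy=4.5))"
```

```text
t 3.15 pos [526.7  71.7  41.2] F [-0.1  0.1 -0.5] gw 0.001 gf 0.0 yaw 0.2359 tilt -1.0
shift cm [ 3.05  0.06 -0.08]
```

View pics/t1c.png

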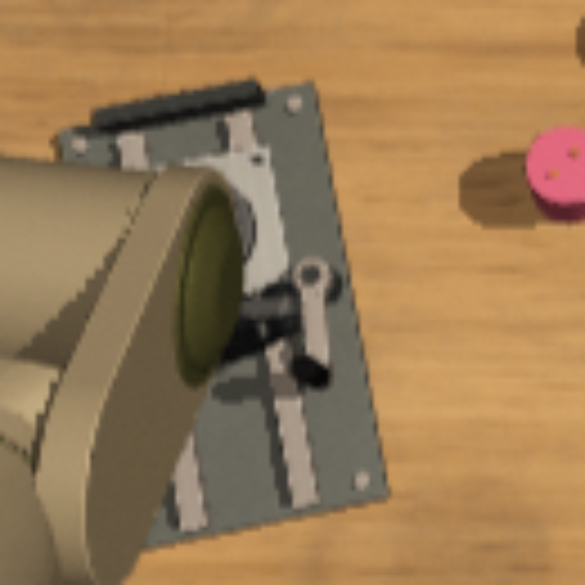

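Emit:
step_arm(increments=[[[0.7, 0, 0], [0, 0, 0], 0], [[1.3, 0, 0], [0, 0, 0], 0], [[1.7, 0, 0], [0, 0, 0], 0], [[2, 0, 0], [0, 0, 0], 0], [[2.2, 0, 0], [0, 0, 0], 0], [[2.4, 0, 0], [0, 0, 0], 0], [[2.4, 0, 0], [0, 0, 0], 0]])

```text
time_s: 4.08
eef_pos: [549.8, 77.3, 41.4]
ee_rot: [-0.0, 0.993, 0.118, 0.0]
force: [-0.2, -0.0, 0.0]
grip_width: -0.001
grip_force: 0.3
```

Emit:
step_arm(increments=[[[0.3, 0, 0], [0, 0, 0], 0], [[0.6, 0, 0], [0, 0, 0], 0], [[0.9, 0, 0], [0, 0, 0], 0], [[1.2, 0, 0], [0, 0, 0], 0], [[1.2, 0, 0], [0, 0, 0], 0]])

```text
time_s: 4.7
eef_pos: [554.9, 78.6, 41.3]
ee_rot: [0.0, 0.993, 0.118, -0.009]
force: [-39.2, -14.1, 28.9]
grip_width: -0.003
grip_force: 21.0
```

```bash
python3 -c "
from h import *
go(fx(15,0,42)); c=cap('scene','s2')
cv2.imwrite('pics/s2c.png',cv2.resize(c['img'][230:340,170:340,::-1],None,fx=4,fy=4))"
```

```text
t 4.7 pos [554.9  78.6  41.3] F [-39.2 -14.1  28.9] gw -0.003 gf 21.0 yaw 0.2373 tilt -0.9998
shift cm [ 1.64  0.08 -0.1 ]
```

View pics/s2c.png

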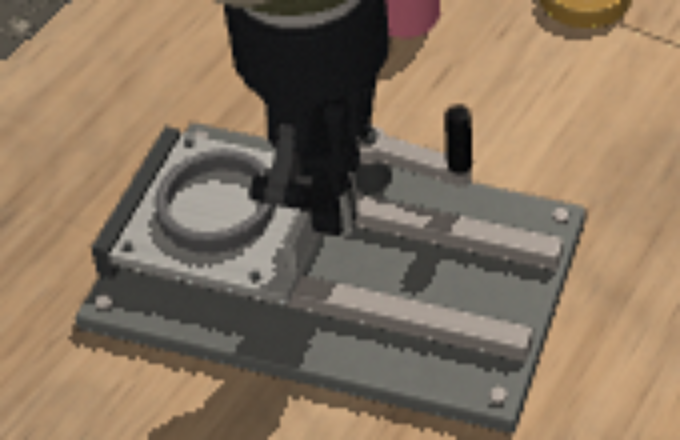

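Emit:
step_arm(increments=[[[-0.8, 0, 0], [0, 0, 0], 0], [[-3, 0, 0], [0, 0, 0], 0], [[-4, 0, -3], [0, 0, 0], 0], [[-4, 0, -7.5], [0, 0, 0], 40], [[-4, 0, -7.5], [0, 0, 0], 40], [[-4, 0, -7.5], [0, 0, 0], 40]], squeeze=20)

```text
time_s: 5.5
eef_pos: [522.4, 70.7, 115.9]
ee_rot: [-0.0, 0.993, 0.118, 0.0]
force: [-0.5, -0.3, -1.2]
grip_width: 0.397
grip_force: 0.0
```

```bash
python3 -c "
from h import *
go(fx(-53,-58,62))
c=cap('top','t2'); s=cap('scene','s3')
cv2.imwrite('pics/mix.png',np.hstack([cv2.resize(c['img'][150:270,175:265,::-1],None,fx=4,fy=4),cv2.resize(s['img'][230:350,170:270,::-1],None,fx=4,fy=4)]))"
```

```text
t 5.5 pos [522.4  70.7 115.9] F [-0.5 -0.3 -1.2] gw 0.397 gf 0.0 yaw 0.2358 tilt -1.0
shift cm [-1.86  5.81  5.38]
```

Emit:
step_arm(increments=[[[-1.9, 5.8, 0], [0, 0, 0], 40], [[-1.9, 5.8, 0], [0, 0, 0], 40], [[-1.9, 5.8, 2.5], [0, 0, 0], 40], [[-1.9, 5.8, 5.4], [0, 0, 0], 40], [[-1.9, 5.8, 5.4], [0, 0, 0], 40], [[-1.9, 5.8, 5.4], [0, 0, 0], 0], [[-1.9, 5.8, 5.4], [0, 0, 0], 0], [[-1.9, 5.8, 5.4], [0, 0, 0], 0]])

```text
time_s: 6.6
eef_pos: [517.6, 10.0, 63.0]
ee_rot: [0.0, 0.993, 0.118, 0.0]
force: [-1.7, 2.0, 2.0]
grip_width: 0.151
grip_force: 21.2
```

```bash
python3 -c "
from h import *
s=ctrl.sense(); go(fx(-53,-58,62),s)
q=s['ee_rot'];R=Ro.from_quat([q[1],q[2],q[3],q[0]])
t0=np.array(fx(-53,-58,62))
for k in range(1,17):
  a=k*1.59/16; print(k,(R.inv().apply(np.array(fx(2-55*np.cos(a),-58+55*np.sin(a),62))-t0)/10).round(2))
"
```

```text
t 6.6 pos [517.6  10.   63. ] F [-1.7  2.   2. ] gw 0.151 gf 21.2 yaw 0.2359 tilt -1.0
shift cm [0.02 0.02 0.1 ]
1 [ 0.03 -0.55 -0.  ]
2 [ 0.12 -1.08 -0.  ]
3 [ 0.26 -1.61 -0.  ]
4 [ 0.45 -2.12  0.  ]
5 [ 0.69 -2.62  0.  ]
6 [ 0.98 -3.08  0.  ]
7 [ 1.31 -3.51  0.  ]
8 [ 1.69 -3.91  0.  ]
9 [ 2.1  -4.27  0.  ]
10 [ 2.54 -4.59  0.  ]
11 [ 3.02 -4.86  0.  ]
12 [ 3.52 -5.08  0.  ]
13 [ 4.04 -5.25  0.  ]
14 [ 4.57 -5.37  0.  ]
15 [ 5.11 -5.43  0.  ]
16 [ 5.66 -5.45  0.  ]
```

Emit:
step_arm(increments=[[[0, -0.55, 0], [0, 0, 0], 0], [[0.1, -1.1, 0], [0, 0, 0], 0], [[0.25, -1.6, 0], [0, 0, 0], 0], [[0.45, -2.1, 0], [0, 0, 0], 0], [[0.7, -2.6, 0], [0, 0, 0], 0], [[1, -3.1, 0], [0, 0, 0], 0], [[1.3, -3.5, 0], [0, 0, 0], 0], [[1.7, -3.9, 0], [0, 0, 0], 0]])

```text
time_s: 7.6
eef_pos: [525.1, 52.0, 62.5]
ee_rot: [0.0, 0.993, 0.118, 0.0]
force: [3.3, -5.3, 2.6]
grip_width: 0.155
grip_force: 21.5
```

Emit:
step_arm(increments=[[[0.4, -0.35, 0], [0, 0, 0], 0], [[0.85, -0.7, 0], [0, 0, 0], 0], [[1.3, -0.95, 0], [0, 0, 0], 0], [[1.85, -1.15, 0], [0, 0, 0], 0], [[2.35, -1.35, 0], [0, 0, 0], 0], [[2.9, -1.45, 0], [0, 0, 0], 0], [[3.4, -1.5, 0], [0, 0, 0], 0], [[3.7, -1.5, 0], [0, 0, 0], 0]])

```text
time_s: 8.6
eef_pos: [557.1, 75.5, 62.3]
ee_rot: [-0.0, 0.993, 0.118, -0.001]
force: [-3.7, -2.4, 6.2]
grip_width: 0.157
grip_force: 22.0
```

```bash
python3 -c "
from h import *
go(fx(2,-3,62)); p=ctrl.sense()['eef_pos']-np.array(fx(0,0,0)); a=.2265
print(p[0]*np.cos(a)+p[1]*np.sin(a),-p[0]*np.sin(a)+p[1]*np.cos(a))"
```

```text
t 8.6 pos [557.1  75.5  62.3] F [-3.7 -2.4  6.2] gw 0.157 gf 22.0 yaw 0.236 tilt -1.0
shift cm [0.2  0.02 0.03]
-0.023215438116035547 -2.8507638373614785
```

Emit:
step_arm(increments=[[[0.2, 0, 0], [0, 0, 0], 0], [[0.4, 0, 0], [0, 0, 0], 0], [[0.4, 0, 0], [0, 0, 0], 0]])

```text
time_s: 8.98
eef_pos: [561.1, 76.6, 62.3]
ee_rot: [-0.0, 0.993, 0.118, -0.0]
force: [-0.8, -1.6, 5.8]
grip_width: 0.156
grip_force: 21.9
```

Emit:
step_arm(increments=[[[0, 0, 0], [0, 0, 0], 40], [[0, 0, 0], [0, 0, 0], 40], [[0, 0, -4], [0, 0, 0], 40], [[0, 0, -10], [0, 0, 0], 80], [[0, 0, -10], [0, 0, 0], 80]], squeeze=40)

```text
time_s: 9.6
eef_pos: [563.0, 76.1, 166.5]
ee_rot: [0.001, 0.993, 0.118, 0.004]
force: [-1.0, -0.3, -0.3]
grip_width: 0.791
grip_force: 0.0
```

```bash
python3 -c "
from h import *
go([602,-217.5,18])
c=cap('top','t3'); s=cap('scene','s4')
c0=load('top0')
for u,v in ((296,178),(377,181),(322,217)): print(ray(c0,u,v,40).round())"
```

```text
t 9.6 pos [563.   76.1 166.5] F [-1.  -0.3 -0.3] gw 0.791 gf 0.0 yaw 0.2361 tilt -1.0
shift cm [-3.2  29.42 14.89]
[ 632. -113.   40.]
[ 629. -313.   40.]
[ 537. -179.   40.]
```

Emit:
step_arm(increments=[[[-3.1, 29.4, 0], [0, 0, 0], 80], [[-3.1, 29.4, 0], [0, 0, 0], 80], [[-3.1, 29.4, 0], [0, 0, 0], 80], [[-3.1, 29.4, 0], [0, 0, 0], 80], [[-3.1, 29.4, 0], [0, 0, 0], 80], [[-3.1, 29.4, 4], [0, 0, 0], 80], [[-3.1, 29.4, 7], [0, 0, 0], 80], [[-3.1, 29.4, 7], [0, 0, 0], 80]])

```text
time_s: 10.7
eef_pos: [598.1, -216.3, 88.6]
ee_rot: [-0.002, 0.993, 0.118, -0.003]
force: [-0.5, -0.3, 0.3]
grip_width: 0.804
grip_force: 0.0
```

```bash
python3 -c "
from h import *
go([602,-217.5,18])
s=cap('scene','s5')
c=cap('top','t4')
cv2.imwrite('pics/m5.png',np.hstack([cv2.resize(s['img'][120:280,220:420,::-1],None,fx=2,fy=2),cv2.resize(c['img'][140:300,200:400,::-1],None,fx=2,fy=2)]))"
```

```text
t 10.7 pos [ 598.1 -216.3   88.6] F [-0.5 -0.3  0.3] gw 0.804 gf 0.0 yaw 0.2356 tilt -1.0
shift cm [0.39 0.24 7.06]
```

View pics/m5.png

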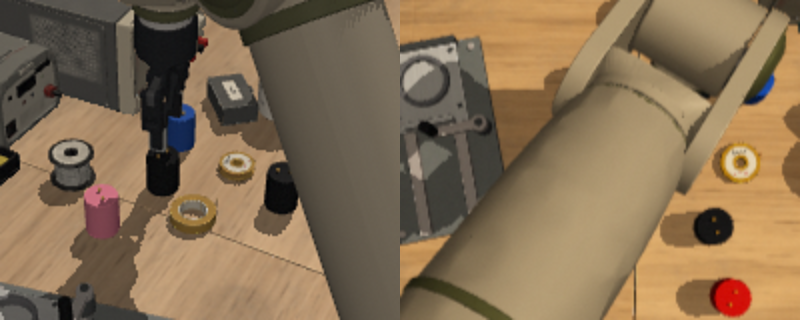

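Emit:
step_arm(increments=[[[0.4, 0.2, 0], [0, 0, 0], 80], [[0.4, 0.2, 3], [0, 0, 0], 80], [[0.4, 0.2, 5], [0, 0, 0], 80], [[0.4, 0.2, 7], [0, 0, 0], 80], [[0.4, 0.2, 7], [0, 0, 0], 80], [[0.4, 0.2, 7], [0, 0, 0], 30], [[0.4, 0.2, 7], [0, 0, 0], 30], [[0.4, 0.2, 7], [0, 0, 0], 30]])

```text
time_s: 11.8
eef_pos: [604.8, -218.8, 23.6]
ee_rot: [0.001, 0.993, 0.118, 0.001]
force: [-0.0, -2.1, 7.2]
grip_width: 0.506
grip_force: 41.4
```

Emit:
step_arm(increments=[[[0, 0, 0], [0, 0, 0], 30], [[0, 0, 0], [0, 0, 0], 30]])

```text
time_s: 12.05
eef_pos: [604.8, -218.7, 23.6]
ee_rot: [0.001, 0.993, 0.118, 0.001]
force: [0.0, -1.6, 6.1]
grip_width: 0.509
grip_force: 41.4
```

Emit:
step_arm(increments=[[[0, 0, -1.5], [0, 0, 0], 30], [[0, 0, -3.5], [0, 0, 0], 30], [[0, 0, -5], [0, 0, 0], 30], [[0, 0, -6], [0, 0, 0], 30], [[0, 0, -6], [0, 0, 0], 30], [[0, 0, -6], [0, 0, 0], 30], [[0, 0, -6], [0, 0, 0], 30]])

```text
time_s: 12.92
eef_pos: [603.8, -218.1, 81.6]
ee_rot: [-0.0, 0.993, 0.118, -0.0]
force: [-0.5, -0.2, -4.5]
grip_width: 0.51
grip_force: 41.6
```

Emit:
step_arm(increments=[[[0, 0, 0], [0, 0, 0], 30], [[0, 0, 0], [0, 0, 0], 30]])

```text
time_s: 13.18
eef_pos: [604.1, -218.2, 82.1]
ee_rot: [-0.0, 0.993, 0.118, -0.0]
force: [-0.3, -0.8, -4.0]
grip_width: 0.507
grip_force: 41.6
```

Emit:
step_arm(increments=[[[0, 0, 2], [0, 0, 0], 30], [[0, 0, 4], [0, 0, 0], 30], [[0, 0, 5.3], [0, 0, 0], 30], [[0, 0, 5.8], [0, 0, 0], 30], [[0, 0, 5.9], [0, 0, 0], 30], [[0, 0, 5.9], [0, 0, 0], 30], [[0, 0, 5.9], [0, 0, 0], 80], [[0, 0, 5.9], [0, 0, 0], 80]])

```text
time_s: 14.18
eef_pos: [604.5, -218.4, 23.9]
ee_rot: [0.0, 0.993, 0.118, 0.001]
force: [0.3, 0.3, -0.7]
grip_width: 0.801
grip_force: 0.0
```

Emit:
step_arm(increments=[[[0, 0, 0], [0, 0, 0], 80], [[0, 0, -3], [0, 0, 0], 80], [[0, 0, -8], [0, 0, 0], 80], [[0, 0, -11], [0, 0, 0], 80], [[0, 0, -11], [0, 0, 0], 80]])

```text
time_s: 14.8
eef_pos: [605.1, -218.8, 136.0]
ee_rot: [0.002, 0.993, 0.118, 0.002]
force: [-1.1, -0.0, -1.0]
grip_width: 0.801
grip_force: 0.0
```

```bash
python3 -c "
from h import *
go([450,-261,20])"
```

```text
t 14.8 pos [ 605.1 -218.8  136. ] F [-1.1 -0.  -1. ] gw 0.801 gf 0.0 yaw 0.2359 tilt -1.0
shift cm [-16.11   0.44  11.54]
```

Emit:
step_arm(increments=[[[-16.1, 0.5, 0], [0, 0, 0], 80], [[-16.1, 0.5, 0], [0, 0, 0], 80], [[-16.1, 0.5, 0], [0, 0, 0], 80], [[-16.1, 0.5, 0], [0, 0, 0], 80], [[-16.1, 0.5, 3], [0, 0, 0], 80], [[-16.1, 0.5, 5.5], [0, 0, 0], 80], [[-16.1, 0.5, 5.5], [0, 0, 0], 80]])

```text
time_s: 15.68
eef_pos: [448.6, -259.6, 76.4]
ee_rot: [-0.002, 0.993, 0.118, -0.001]
force: [0.1, -1.0, 0.7]
grip_width: 0.798
grip_force: 0.0
```

```bash
python3 -c "
from h import *
go([450,-261,22])
c=cap('top','t5'); print(1)
u,v=339,190
w=(c['img'].max(2)<50).astype(np.uint8); x=np.zeros_like(w); x[v-17:v+17,u-17:u+17]=w[v-17:v+17,u-17:u+17]
ks=cv2.findContours(x,0,2)[0]
for k in ks: print(cv2.contourArea(k),cv2.minEnclosingCircle(k),ray(c,*cv2.minEnclosingCircle(k)[0],55).round(1))"
```

```text
t 15.68 pos [ 448.6 -259.6   76.4] F [ 0.1 -1.   0.7] gw 0.798 gf 0.0 yaw 0.2364 tilt -1.0
shift cm [0.12 0.19 5.44]
1
257.0 ((338.5, 190.5), 10.12432861328125) [ 600.  -217.1   55. ]
```

Emit:
step_arm(increments=[[[0.1, 0.1, 2], [0, 0, 0], 80], [[0.1, 0.1, 4], [0, 0, 0], 80], [[0.1, 0.1, 5.6], [0, 0, 0], 80], [[0.1, 0.1, 5.6], [0, 0, 0], 80], [[0.1, 0.1, 5.6], [0, 0, 0], 30], [[0.1, 0.1, 5.6], [0, 0, 0], 30], [[0.1, 0.1, 5.6], [0, 0, 0], 30], [[0.1, 0.1, 5.6], [0, 0, 0], 30]])

```text
time_s: 16.73
eef_pos: [450.5, -261.9, 23.4]
ee_rot: [0.001, 0.993, 0.118, 0.001]
force: [0.2, 1.2, 5.8]
grip_width: 0.499
grip_force: 41.1
```

Emit:
step_arm(increments=[[[0, 0, -1.5], [0, 0, 0], 30], [[0, 0, -3.5], [0, 0, 0], 30], [[0, 0, -5], [0, 0, 0], 30], [[0, 0, -6], [0, 0, 0], 30], [[0, 0, -6], [0, 0, 0], 30], [[0, 0, -6], [0, 0, 0], 30], [[0, 0, -6], [0, 0, 0], 30], [[0, 0, -6], [0, 0, 0], 30]])

```text
time_s: 17.73
eef_pos: [449.8, -261.4, 82.0]
ee_rot: [-0.0, 0.993, 0.118, -0.0]
force: [0.2, -0.8, -1.7]
grip_width: 0.493
grip_force: 40.9
```

Light one confirmed (about 1 N against 4 N). Set it back and return to the far, heavy can.

Emit:
step_arm(increments=[[[0, 0, 2], [0, 0, 0], 30], [[0, 0, 4], [0, 0, 0], 30], [[0, 0, 5.3], [0, 0, 0], 30], [[0, 0, 5.8], [0, 0, 0], 30], [[0, 0, 5.9], [0, 0, 0], 30], [[0, 0, 5.9], [0, 0, 0], 30], [[0, 0, 5.9], [0, 0, 0], 80], [[0, 0, 5.9], [0, 0, 0], 80]])

```text
time_s: 18.73
eef_pos: [450.1, -261.6, 23.6]
ee_rot: [0.0, 0.993, 0.118, 0.0]
force: [1.0, 0.0, -0.4]
grip_width: 0.802
grip_force: 0.0
```

Emit:
step_arm(increments=[[[0, 0, 0], [0, 0, 0], 80], [[0, 0, -3], [0, 0, 0], 80], [[0, 0, -8], [0, 0, 0], 80], [[0, 0, -11], [0, 0, 0], 80], [[0, 0, -11], [0, 0, 0], 80], [[0, 0, -11], [0, 0, 0], 80]])

```text
time_s: 19.48
eef_pos: [449.6, -261.1, 132.4]
ee_rot: [-0.001, 0.993, 0.118, -0.0]
force: [-1.6, -0.5, -0.2]
grip_width: 0.795
grip_force: 0.0
```

```bash
python3 -c "
from h import *
go([604,-218,23.5])"
```

```text
t 19.48 pos [ 449.6 -261.1  132.4] F [-1.6 -0.5 -0.2] gw 0.795 gf 0.0 yaw 0.2357 tilt -1.0
shift cm [16.03 -0.57 10.87]
```

Emit:
step_arm(increments=[[[16, -0.6, 0], [0, 0, 0], 80], [[16, -0.6, 0], [0, 0, 0], 80], [[16, -0.6, 0], [0, 0, 0], 80], [[16, -0.6, 0], [0, 0, 0], 80], [[16, -0.6, 3], [0, 0, 0], 80], [[16, -0.6, 5.5], [0, 0, 0], 80], [[16, -0.6, 5.5], [0, 0, 0], 80]])

```text
time_s: 20.35
eef_pos: [602.2, -218.0, 75.7]
ee_rot: [-0.002, 0.993, 0.117, -0.002]
force: [0.5, 0.2, 1.0]
grip_width: 0.8
grip_force: 0.0
```

```bash
python3 -c "
from h import *
go([603.5,-218,24])
c=cap('top','t6'); s=cap('scene','s6')
for c,u,v,b in((c,356,253,0),(s,361,213,1)):
  w=(c['img'].max(2)<50).astype(np.uint8); x=np.zeros_like(w); x[v-17:v+17,u-17:u+17]=w[v-17:v+17,u-17:u+17]
  k=max(cv2.findContours(x,0,2)[0],key=cv2.contourArea); print(cv2.boundingRect(k),cv2.minEnclosingCircle(k))
# home nest
c=load('t3');g=cv2.resize(c['img'][140:240,180:280,::-1],None,fx=5,fy=5,interpolation=cv2.INTER_CUBIC)
s=load('s4');e=cv2.resize(s['img'][250:325,180:240,::-1],None,fx=5,fy=5,interpolation=cv2.INTER_CUBIC)
o=np.zeros((500,800,3),np.uint8);o[:500,:500]=g;o[:375,500:800]=e;cv2.imwrite('pics/n.png',o)"
```

```text
t 20.35 pos [ 602.2 -218.    75.7] F [0.5 0.2 1. ] gw 0.8 gf 0.0 yaw 0.2351 tilt -1.0
shift cm [0.14 0.05 5.17]
(346, 245, 20, 17) ((355.44000244140625, 253.13999938964844), 9.739358901977539)
(352, 202, 17, 25) ((360.0, 214.1458282470703), 12.510951042175293)
```

View pics/n.png

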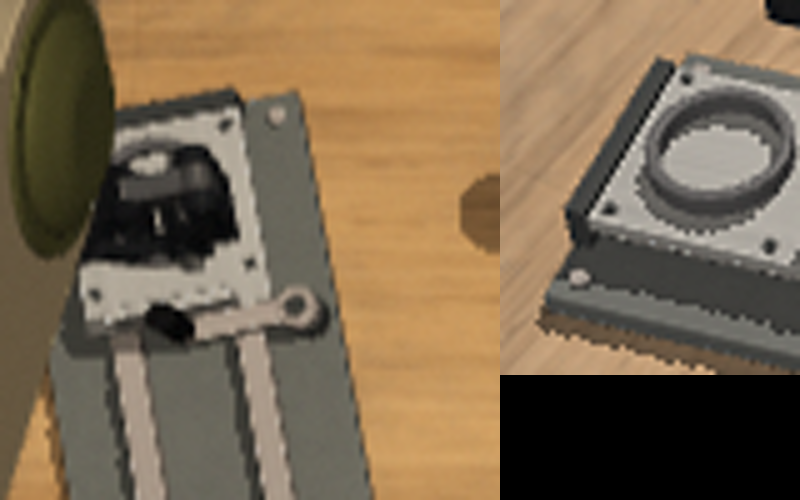

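Emit:
step_arm(increments=[[[0.1, 0, 2], [0, 0, 0], 80], [[0.1, 0, 4], [0, 0, 0], 80], [[0.1, 0, 5.3], [0, 0, 0], 80], [[0.1, 0, 5.3], [0, 0, 0], 80], [[0.1, 0, 5.3], [0, 0, 0], 30], [[0.1, 0, 5.3], [0, 0, 0], 30], [[0.1, 0, 5.3], [0, 0, 0], 30], [[0.1, 0, 5.3], [0, 0, 0], 30]])

```text
time_s: 21.45
eef_pos: [605.5, -218.1, 26.3]
ee_rot: [0.0, 0.993, 0.118, 0.001]
force: [-0.9, 1.1, 6.8]
grip_width: 0.507
grip_force: 41.5
```

Emit:
step_arm(increments=[[[0, 0, -2], [0, 0, 0], 30], [[0, 0, -5], [0, 0, 0], 30], [[0, 0, -8], [0, 0, 0], 30], [[0, 0, -11], [0, 0, 0], 30], [[0, 0, -12], [0, 0, 0], 30], [[0, 0, -12], [0, 0, 0], 30], [[0, 0, -12], [0, 0, 0], 30], [[0, 0, -12], [0, 0, 0], 30]])

```text
time_s: 22.45
eef_pos: [604.7, -217.8, 144.2]
ee_rot: [-0.001, 0.993, 0.118, -0.001]
force: [0.4, -0.1, -2.9]
grip_width: 0.506
grip_force: 41.8
```

Run:
```python
from h import *
a=.2265
def infix(p): d=np.array(p)-np.array(fx(0,0,p[2])); return (d[0]*np.cos(a)+d[1]*np.sin(a)).round(1),(-d[0]*np.sin(a)+d[1]*np.cos(a)).round(1)
s=load('s4'); p=ray(s,224.2-.4,279.4-.4,45); print(p,infix(p))
for f in('s6','t6'):
  c=load(f); u,v=proj(c,fx(60,0,45)).round().astype(int); print(u,v)
  g=cv2.cvtColor(c['img'],cv2.COLOR_RGB2GRAY)[v-20:v+20,u-20:u+20]
  th,m=cv2.threshold(g,0,1,cv2.THRESH_OTSU)
  ks=cv2.findContours(1-m,cv2.RETR_LIST,2)[0]
  for k in ks:
    if cv2.contourArea(k)>60 and len(k)>5:
      e=cv2.fitEllipse(k); q=(e[0][0]+u-20,e[0][1]+v-20)
      print(f,cv2.contourArea(k),np.round(e[1],1),np.round(q,1),[ (z,ray(c,*q,z).round(1)[:2],infix(ray(c,*q,z))) for z in(33,45)])
go([620,92,105])
```

```text
[618.00867632  97.29405208  45.        ] (np.float64(64.2), np.float64(4.7))
227 278
s6 137.5 [13.8 14.6] [218.9 281.7] [(33, array([630. , 100.7]), (np.float64(76.7), np.float64(5.3))), (45, array([622.6, 108.1]), (np.float64(71.1), np.float64(14.2)))]
s6 1097.5 [35.9 46.4] [229.8 280.3] [(33, array([611.7,  86.6]), (np.float64(55.7), np.float64(-4.4))), (45, array([604.6,  94.2]), (np.float64(50.4), np.float64(4.7)))]
211 183
t6 185.5 [12.3 21.8] [208.  178.1] [(33, array([628.9, 103.3]), (np.float64(76.2), np.float64(8.1))), (45, array([626.1,  99.8]), (np.float64(72.7), np.float64(5.4)))]
t6 1204.0 [41.4 45.9] [212.7 183.6] [(33, array([615.2,  90.9]), (np.float64(60.0), np.float64(-0.9))), (45, array([612.5,  87.6]), (np.float64(56.7), np.float64(-3.5)))]
t 22.45 pos [ 604.7 -217.8  144.2] F [ 0.4 -0.1 -2.9] gw 0.506 gf 41.8 yaw 0.2358 tilt -1.0
shift cm [  8.73 -29.76   3.94]
```

Emit:
step_arm(increments=[[[1, -4, 0], [0, 0, 0], 30], [[2.4, -8.5, 0], [0, 0, 0], 30], [[3.8, -13, 0], [0, 0, 0], 30], [[5.2, -18, 0], [0, 0, 0], 30], [[6.6, -23, 0], [0, 0, 0], 30], [[7.7, -27, 0], [0, 0, 0], 30], [[8.2, -29, 0], [0, 0, 0], 30], [[8.4, -29.8, 0], [0, 0, 0], 30]])

```text
time_s: 23.45
eef_pos: [617.0, 91.9, 144.9]
ee_rot: [0.0, 0.993, 0.118, -0.0]
force: [-0.6, -0.8, -3.2]
grip_width: 0.509
grip_force: 42.7
```

Emit:
step_arm(increments=[[[0, 0, 0.5], [0, 0, 0], 30], [[0, 0, 1.5], [0, 0, 0], 30], [[0, 0, 2.5], [0, 0, 0], 30], [[0, 0, 3.2], [0, 0, 0], 30], [[0, 0, 3.4], [0, 0, 0], 30], [[0, 0, 3.4], [0, 0, 0], 30], [[0, 0, 3.4], [0, 0, 0], 30]])

```text
time_s: 24.32
eef_pos: [617.3, 91.4, 111.7]
ee_rot: [0.0, 0.993, 0.118, 0.0]
force: [-0.4, 0.5, -4.0]
grip_width: 0.506
grip_force: 42.7
```

Run:
```python
from h import *
go([617,91.5,109])
s=cap('scene','s7');c=cap('top','t7')
print(proj(s,[615,91.5,83]),proj(s,[615,91.5,45]))
e=cv2.resize(s['img'][215:325,175:285,::-1],None,fx=5,fy=5,interpolation=cv2.INTER_CUBIC)
g=cv2.resize(load('t6')['img'][150:240,175:225,::-1],None,fx=5,fy=5,interpolation=cv2.INTER_CUBIC)
o=np.zeros((550,800,3),np.uint8);o[:550,:550]=e;o[:450,550:800]=g;cv2.imwrite('pics/f.png',o)
```

```text
t 24.32 pos [617.3  91.4 111.7] F [-0.4  0.5 -4. ] gw 0.506 gf 42.7 yaw 0.2359 tilt -1.0
shift cm [-0.03 -0.02  0.27]
[224.56588723 265.66012666] [226.58800032 277.6720608 ]
```

View pics/f.png

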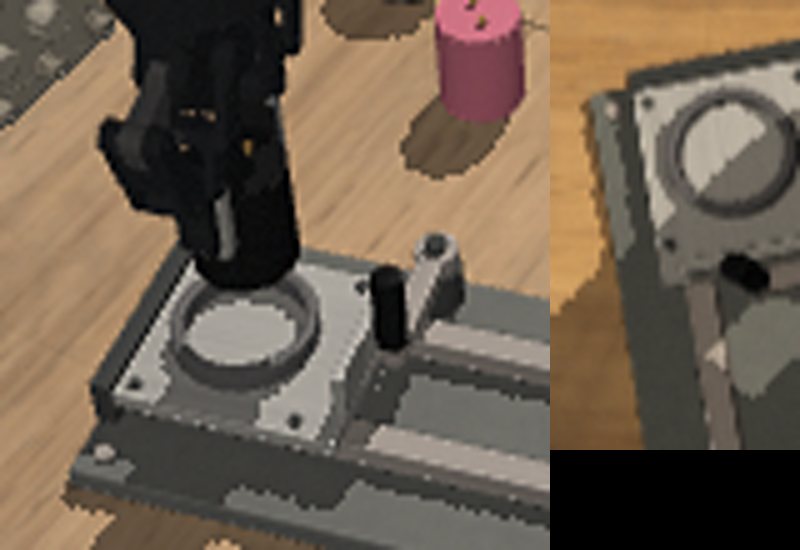

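Run:
```python
from h import *
s=load('s7');t=load('t6')
print('can bottom',ray(s,224.0,266.0,85.5)); print('nest s',ray(s,223.7,280.2,45),'t',ray(t,212,180,45), 't floor',ray(t,212,180,33))
```

```text
can bottom [613.847082    94.51206993  85.5       ]
nest s [616.19652173 100.06688499  45.        ] t [621.50671433  89.91965305  45.        ] t floor [624.27040871  93.21447022  33.        ]
```

Run:
```python
from h import *
s=load('s7');t=load('t6')
print(ray(s,225.3,281.9,33),ray(s,224.1,281.5,33),ray(t,211.3,181.5,33))
go([620,92,107])
```

```text
[617.66388371  94.70819445  33.        ] [620.60281315  95.03191005  33.        ] [620.4570545   94.67015366  33.        ]
t 24.43 pos [617.3  91.4 111.6] F [-0.3  0.1 -3.2] gw 0.505 gf 42.7 yaw 0.2358 tilt -1.0
shift cm [0.28 0.   0.46]
```

Emit:
step_arm(increments=[[[0.2, -0.1, 0.1], [0, 0, 0], 30], [[0.4, -0.1, 0.2], [0, 0, 0], 30], [[0.4, -0.1, 0.2], [0, 0, 0], 30], [[0.4, -0.1, 0.2], [0, 0, 0], 30], [[0.4, -0.1, 0.2], [0, 0, 0], 30], [[0.4, -0.1, 0.2], [0, 0, 0], 30], [[0.4, -0.1, 0.2], [0, 0, 0], 30]])

```text
time_s: 25.3
eef_pos: [620.8, 93.3, 109.3]
ee_rot: [-0.0, 0.993, 0.118, 0.0]
force: [-0.3, 0.3, -3.8]
grip_width: 0.505
grip_force: 42.7
```

Run:
```python
from h import *
go([620,92,107]); print(ctrl.finish_job())
```

```text
t 25.3 pos [620.8  93.3 109.3] F [-0.3  0.3 -3.8] gw 0.505 gf 42.7 yaw 0.2357 tilt -1.0
shift cm [-0.11  0.1   0.23]
the job is handed in; nothing more can be done
None
```

The job is handed in, though the hand-in gave no verdict: the carriage is home, the lever is across, the lighter can stands back on the desk, and the heavier one (about 0.4 kg) is held upright and still about 5 cm above the nest.

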